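# Slide a camera head into its shoe and prove it with a pull

## Task

Pick up the small camera head and slide its T-foot into the metal accessory shoe on the black microscope stage, lens facing the shoe's open end, until it is fully home against the end stop. Then, with the head still held, pull it straight up with about 12 N for a good second (1.5 s) to prove that the shoe holds it, without going over 20 N at any time. Ease off, leave it home in the shoe and let go; do not disturb the other things.

Things in the scene. Friction and masses are not known exactly. Their poses are not given: they have to be found in the camera images.
- head_center (a point): Loose camera head, 170-330 g, standing on its T-foot on the bench. Point on its mid axis, 30 mm above the foot's underside; z up, lens along -x. Grey box body 52 (x) by 40 (y) mm, from 18 to 60 mm up (top): grip it across the 40 mm, along y. Black lens barrel, 32 mm diameter, on the -x face, to 44 mm; fins on the +x face, to 34 mm.
- head_foot (a point): Middle of the underside of the head's T-foot, same axes as the head. Steel foot plate 26 (x) by 30 (y) by 6 mm thick; above it a neck 20 (x) by 12 (y) mm, from 6 to 18 mm up, under the box body.
- lens_tip (a point): Centre of the lens barrel's front face, 44 mm to -x of the head's mid axis and 39 mm above the foot's underside.
- shoe_home (a point): Where head_foot is when fully home: point on the channel floor of the aluminium shoe on the stage, 58 mm above the bench; z up, +x the way to slide in. Stop face at x = +13.5 mm. From x = -15 to +15 two dark steel lips, 4 mm thick, 16 mm gap, cover the channel, 33 mm wide between 8 mm high walls. Lip undersides 8 to 11 mm above the floor, set anew each time: 2 to 5 mm of play for the foot.
- shoe_entry (a point): Middle of the shoe's entry, on the channel floor 43 mm to -x of shoe_home, same axes: set the foot down here, then slide it along +x. The entry is open above and at its -x end, 43 mm wide between 8 mm high walls, from 62 to 27 mm before shoe_home; a funnel, also open above, narrows it to the 33 mm channel at 15 mm before shoe_home.
- shoe (a joint): How far the shoe has been pulled up off its rest on its stiff springs, in m: 0 at rest, 1 mm for every 6 N of upward pull (2 mm at 12 N), at most 6 mm. This is the pull on the shoe itself: a gripper also carries the head's weight.
- stage: Fixed microscope stage, black deck 260 by 200 mm, top 45 mm above the bench, origin under its centre; place and yaw differ each time. shoe_home is at x 20, y 35, z 58 mm in its frame, same axes. Four knurled screws 10 mm high near the corners, a short steel objective 16 mm high at x -20, y -55 mm.
- well_plate: Bystander: clear six-well plate 127 by 85 by 20 mm, origin under its centre.
- medium_bottle: Bystander: small glass bottle, 52 mm diameter, 85 mm high, origin under its centre.
- eyepiece: Bystander: black eyepiece, 34 mm diameter, 46 mm high, origin under its centre.
- tip_box: Bystander: box of pipette tips 87 by 67 by 54 mm, origin under its centre.
- dish: Bystander: clear dish, 56 mm diameter, 12 mm high, origin under its centre.
- filter_ring: Bystander: dark steel filter disc, 28 mm diameter, 9 mm high, lying on the stage's deck; origin under its centre.
Mind the look-alikes: they are no part of the job. Leave any blue look-alike of the part that bears head_center alone.

How it is judged:
By the outcome, as a careful person would: the job done as asked, in the order asked, and still so for the second after the job is handed in, with the robot touching nothing.
It also fails if it takes over 59 s, if anything falls off the work surface, if the arm or the gripper's body presses on something with over 40 N, if the wrist force passes 120 N, or if a joint passes its speed limit or range.

## Robot

A 7-joint arm with a two-finger parallel gripper is mounted at the origin on the work surface. World frame = base frame: x ahead of the robot, y to its left, z up, the work surface at z = 0. Lengths are in mm, angles in rad, forces in N, time in s.
With the tool pointing down it reaches from about 400 to 900 mm from the base axis. Payload 5.5 kg.
Tool frame: the origin (TCP) lies between the finger pads; the fingertips stand 22 mm ahead of it and the grasp point (between the pads) lies 3 mm ahead of it (bot.finger_overhang is the distance from the TCP to the fingertips, in mm); y points along the fingers, z is the direction in which the jaws open and shut, and the axes are right-handed (so a half turn about y gives the same grasp; the last joint's range is limited). The gripper opens to 85 mm and grips with 20 to 120 N. Pads are 22 mm wide; open, the fingers measure 114 mm over their backs; the gripper's body (76 mm by 85 mm) begins 54 mm behind the grasp point. The pads swing forward as they close: fully open they stand 13 mm farther back than shut.
Start: joints at [-0.873, 0.501, -0.427, 1.55, 0.221, 1.138, -0.21], TCP at [273.763, 589.536, 253.31] pointing down, gripper open.
Joint ranges: [-2.88, 2.88], [-0.31, 2.03], [-1.54, 1.56], [0.2, 2.42], [-1.41, 4.55], [0.19, 2.02], [-2.57, 2.57]. Speed limits (rad/s): [2.57, 2.57, 3.14, 3.14, 3.14, 3.14, 3.14].

## Interface

Orientations are given as a unit quaternion [w, x, y, z].
In Python, from cell import bot, vision gives the robot as it stands.
- The arm moves only by the tool servo_tool, never from a script. Its arguments are lists of equal length, an entry for each row: "delta_pos": the shift along the tool's x, y, z in cm, a list of three; "twist": the turn about the tool's y in degrees; "fingers": the opening, from -1 (shut) to 1 (fully open), so that 0 is half open. In form: {"delta_pos": [[x, y, z], ...], "twist": [twist, ...], "fingers": [fingers, ...]}. A call has 1 to 10 rows; each row is the pose to reach, as a shift and turn from the pose measured when the call began, along the tool's axes at that moment; what a row does not reach only later rows make up. A row lasts 1/10 s, in which the tool goes at most 50 mm and 8.59 degrees, less where a joint would pass 70% of its speed; a pose out of reach is approached as far as the arm can. A call with a gripper value outside its range is refused whole. The fingers move at their own pace and stop on an object; "squeeze" is the grip in N (left out, the last holds). Time passes only in rows, so rows that repeat a pose let the fingers close. It gives the time, the measured TCP pose, the force and the opening at its end, in the units of the state.
- bot.get_obs(): the state, without advancing time (a new reading comes with each control period).
- vision.snapshot(name): name is "scene" or "top"; returns the picture (480x640x3 uint8, red, green, blue); there is no depth.
- vision.get_calibration(name): a dict with "vfov" (degrees; the focal length in pixels is half the picture's height over the tangent of half this angle, whatever the lens; pixels are square), "cx", "cy" (the principal point, pixels), "rvec" (rotation vector, rad) and "tvec" (3), from world to camera coordinates, as OpenCV has them. Camera axes: x right, y down, z forward; pixel columns grow to the right and rows downward; lengths in mm; the calibration is good to about 2 mm. A picture is of the moment at which its call begins. get_calibration takes no time and is no camera call.
- bot.hand_in(): hands the job in, once; it reports no verdict.
The state is a dict: "time_s": time; "qpos": joint angles; "dq": joint speeds; "tau": joint torques, N m; "eef_pos": TCP position; "ee_rot": TCP orientation; "wrist_force": force on the tool from outside, world axes, zero at the start; "ft_torque": the same for the moment, N m; "width": finger opening in mm.
Only numpy, scipy, OpenCV 4.12 (cv2) and the standard library are available. Lean on these libraries where they do the work, as an engineer would, in place of code of your own. Each camera call takes 0.05 s, during which the arm holds its last target.

## Working session

There is one attempt and no reset: what is moved stays moved. The work goes in short steps, Python scripts to look and compute and a tool call to move; the robot and the scene stay as the last step left them, time stands still between calls to the robot, and variables do not carry over. Pictures are saved under pics/ and viewed, and the job is handed in when it is done.

Besides the shell and the picture viewer there is one more tool, called after "Emit:" as name(argument=value, ...), one argument or row to a line, values as JSON. servo_tool: Moves the arm, as the interface text tells. Its arguments: {"type":"object","properties":{"delta_pos":{"type":"array"},"twist":{"type":"array"},"fingers":{"type":"array"},"squeeze":{"type":"number"}},"required":["delta_pos","twist","fingers"]}

```bash
ls; mkdir -p pics; cat > h.py <<'E'
import numpy as np,cv2
from cell import bot,vision
def cal(n):
    c=vision.get_calibration(n);f=240/np.tan(np.radians(c['vfov'])/2)
    K=np.array([[f,0,c['cx']],[0,f,c['cy']],[0,0,1.]]);R=cv2.Rodrigues(np.array(c['rvec'],float))[0];t=np.array(c['tvec'],float).ravel()
    return K,R,t
def ray(n,u,v):
    K,R,t=cal(n);d=R.T@np.linalg.inv(K)@[u,v,1.];return -R.T@t,d/np.linalg.norm(d)
def onz(n,u,v,z):
    o,d=ray(n,u,v);return o+d*(z-o[2])/d[2]
def proj(n,p):
    K,R,t=cal(n);q=K@(R@np.array(p,float)+t);return q[:2]/q[2]
def tri(a,b):
    o1,d1=ray('scene',*a);o2,d2=ray('top',*b)
    s=np.linalg.lstsq(np.c_[d1,-d2],o2-o1,rcond=None)[0];p=o1+d1*s[0];q=o2+d2*s[1];return (p+q)/2,np.linalg.norm(p-q)
def snap(n,f):
    im=vision.snapshot(n);cv2.imwrite('pics/'+f+'.png',cv2.cvtColor(im,cv2.COLOR_RGB2BGR));return im
E
python3 - <<'E'
from h import *
snap('scene','s0');snap('top','t0')
for n in('scene','top'):
    K,R,t=cal(n);print(n,K[0,0],vision.get_calibration(n),-R.T@t)
print(bot.get_obs())
E
```

```text
pics
scene 535.2020971955346 {'vfov': 48.305669919368945, 'cx': 330.6785660337627, 'cy': 233.45232649760482, 'rvec': array([ 2.11490125,  0.5303049 , -0.31018415]), 'tvec': array([-464.42514698, -124.6794129 , 1438.91608063])} [1027.79410978 -876.19471057  691.11305683]
top 478.1381576542607 {'vfov': 53.308448478763, 'cx': 317.38699163627723, 'cy': 242.71094333432484, 'rvec': array([ 2.13307017, -2.18574921,  0.17766712]), 'tvec': array([-79.21203555, 557.21611616, 848.69193762])} [431.03003253 -70.11309138 919.96718264]
{'time_s': 0.1, 'qpos': array([-0.87279733,  0.50178154, -0.42677335,  1.5513112 ,  0.22080217,
        1.13830424, -0.21029226]), 'dq': array([ 0.00028802, -0.00221576, -0.00055556, -0.00073945, -0.00017601,
       -0.0003591 ,  0.00026193]), 'tau': array([-1.09741412e-02, -5.70812666e+01, -5.83884493e+00, -2.81748998e+01,
        1.03400528e-02,  5.47558215e-03,  1.22443180e-05]), 'eef_pos': array([273.61408254, 588.97578215, 252.35705346]), 'ee_rot': array([-0.68986248,  0.69106539, -0.15266181,  0.15235734]), 'wrist_force': array([ 0.01692326,  0.23451827, -0.6462546 ]), 'ft_torque': array([ 0.03533233,  0.00806411, -0.06669748]), 'width': 85.2747659489736}
```

View pics/s0.png

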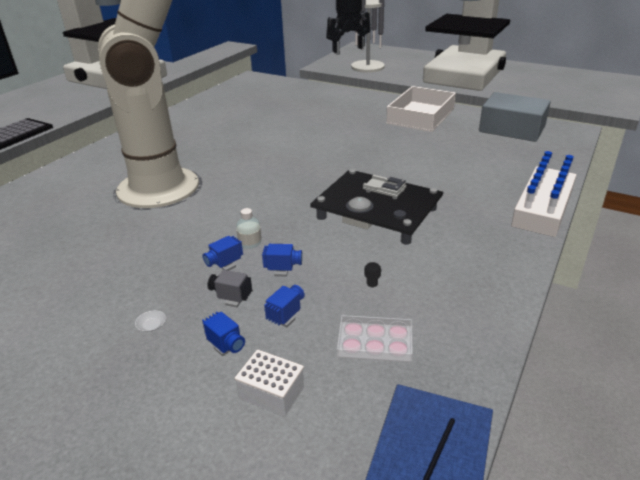

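View pics/t0.png

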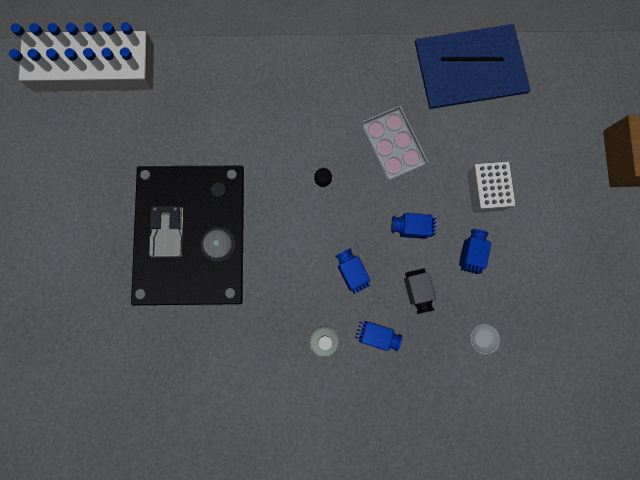

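The grey head is at top (420,290) / scene (232,287), and the five blue ones are look-alikes to leave alone. I'll confirm this and the shoe in enlarged crops.

```bash
python3 - <<'E'
import cv2,numpy as np
t=cv2.imread('pics/t0.png');s=cv2.imread('pics/s0.png')
f=lambda im,x,y,w,h,k:cv2.resize(im[y:y+h,x:x+w],None,fx=k,fy=k,interpolation=cv2.INTER_CUBIC)
a=f(t,385,255,66,66,6);b=f(s,195,255,66,66,6)
c=f(t,130,190,66,80,5);d=f(s,340,165,66,40,6)
cv2.imwrite('pics/c1.png',np.clip(np.hstack([a,b])*1.5,0,255).astype(np.uint8))
cv2.imwrite('pics/c2.png',f(t,125,160,125,150,4))
cv2.imwrite('pics/c3.png',f(s,305,165,145,80,5))
E
```

```text
(no output)
```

View pics/c1.png

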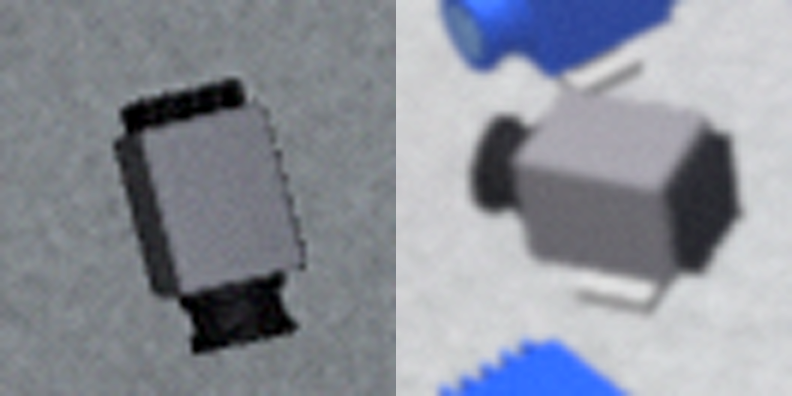

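View pics/c2.png

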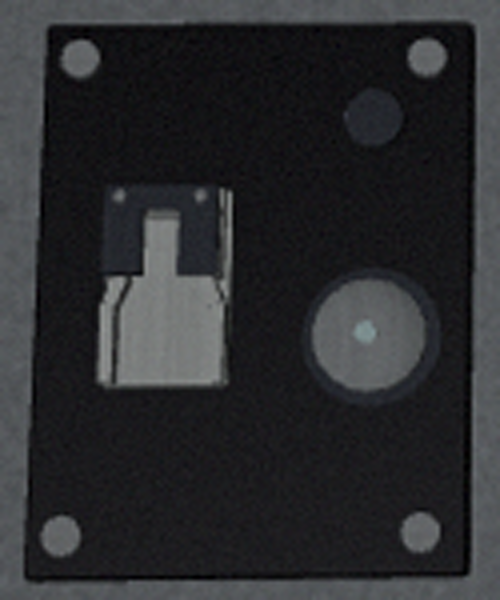

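View pics/c3.png

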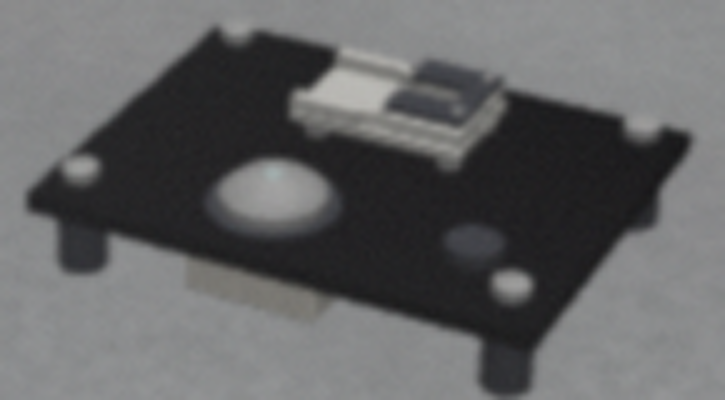

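The crop confirms one grey head at top (420,289), with its lens at (426,307) towards the image bottom and its fins at (415,272). The shoe is at top (166,232), with its lips and stop at the image top and its open end at the bottom. Next I'll measure both.

```bash
cat > m.py <<'E'
from h import *
t=cv2.imread('pics/t0.png')
g=cv2.cvtColor(t,cv2.COLOR_BGR2GRAY)
# head top
hsv=cv2.cvtColor(t,cv2.COLOR_BGR2HSV)
sub=cv2.GaussianBlur(g,(3,3),0)
print(sub[285:295:3,400:445:2])
print(t[289,403:440:3])
# deck
m=(g<45).astype(np.uint8);m[:, :120]=0;m[:,260:]=0;m[:150]=0;m[320:]=0
m=cv2.morphologyEx(m,cv2.MORPH_OPEN,np.ones((3,3)))
c=max(cv2.findContours(m,0,1)[0],key=cv2.contourArea)
h=cv2.convexHull(c);q=cv2.approxPolyDP(h,6,True)[:,0];print(q)
for p in q: print(p,onz('top',*p,45).round(1),proj('scene',onz('top',*p,45)).round(1))
for z in (0,45): print(onz('top',320,240,z),onz('top',420,240,z),onz('top',320,340,z))
E
python3 m.py
```

```text
[[87 86 80 36 29 57 83 82 82 82 83 81 81 79 81 78 71 85 86 86 88 87 89]
 [89 85 83 53 28 39 79 83 83 83 83 83 81 81 80 79 69 81 84 87 89 88 93]
 [86 85 86 73 31 30 67 85 84 82 84 82 83 81 80 80 76 71 82 86 89 90 88]
 [88 85 84 80 41 29 47 83 85 84 82 82 82 82 79 78 79 69 83 85 86 85 86]]
[[77 78 74]
 [72 70 67]
 [32 30 28]
 [88 81 81]
 [87 81 83]
 [90 80 79]
 [92 84 84]
 [86 78 79]
 [89 82 81]
 [87 77 81]
 [66 61 61]
 [88 83 81]
 [94 92 87]]
[[242 166]
 [241 303]
 [131 304]
 [137 167]]
[242 166] [703.7  45.6  45. ] [410.7 230.7]
[241 303] [447.4  48.5  45. ] [309.5 202.8]
[131 304] [450.7 245.8  45. ] [348.9 168.8]
[137 167] [705.5 241.8  45. ] [441.6 190.9]
[565.98788143 -99.0356571    0.        ] [ 561.55063086 -294.52448162    0.        ] [375.06503319 -93.93354401   0.        ]
[559.38644681 -97.62091592  45.        ] [ 555.16624342 -283.54744597   45.        ] [377.80254929 -92.76837162  45.        ]
```

```bash
cat > m2.py <<'E'
from h import *
def edge(g,a,b,z,n='top',hw=3,sgn=0):
    # subpixel line: along segment a-b sample normal profiles, strongest gradient
    a=np.array(a,float);b=np.array(b,float);d=(b-a)/np.linalg.norm(b-a);nn=np.array([-d[1],d[0]])
    s=np.arange(-hw,hw+.01,.25);pts=[]
    for k in np.linspace(.12,.88,25):
        p=a+(b-a)*k;xy=p+s[:,None]*nn
        pr=cv2.remap(g,xy[:,0].astype(np.float32)[None],xy[:,1].astype(np.float32)[None],cv2.INTER_LINEAR)[0].astype(float)
        gr=np.gradient(cv2.GaussianBlur(pr[None],(5,1),0)[0]);w=np.abs(gr) if sgn==0 else np.clip(sgn*gr,0,None)
        i=w.argmax();pts.append(xy[i])
    pts=np.float32(pts);vx,vy,x,y=cv2.fitLine(pts,cv2.DIST_HUBER,0,.01,.01).ravel()
    P=onz(n,x-30*vx,y-30*vy,z);Q=onz(n,x+30*vx,y+30*vy,z)
    return np.array([vx,vy,x,y]),P,Q
def inter(l1,l2):
    A=np.array([[l1[0],-l2[0]],[l1[1],-l2[1]]]);k=np.linalg.solve(A,[l2[2]-l1[2],l2[3]-l1[3]]);return np.array([l1[2]+k[0]*l1[0],l1[3]+k[0]*l1[1]])
def quad(g,C,z):
    L=[edge(g,C[i],C[(i+1)%4],z)[0] for i in range(4)]
    V=[inter(L[i-1],L[i]) for i in range(4)];W=np.array([onz('top',*v,z) for v in V]);return np.array(V),W
if __name__=='__main__':
    t=cv2.imread('pics/t0.png');g=cv2.cvtColor(t,cv2.COLOR_BGR2GRAY)
    for nm,C,z in(('deck',[(137,166),(242.5,166),(242,304),(131,304)],45),('head',[(408.3,277.8),(428.3,272.5),(435.8,300),(414.2,304.2)],60)):
        V,W=quad(g,C,z);print(nm,V.round(1).tolist(),W.round(1).tolist(),'c',W.mean(0).round(1))
        e=[W[(i+1)%4]-W[i] for i in range(4)];print([np.linalg.norm(x).round(1) for x in e],[np.degrees(np.arctan2(x[1],x[0])).round(1) for x in e])
    # shoe features in px from crop c2 (/4 + 125,160)
    for nm,p,z in(('home-gap top',(162,208),0),):pass
    yw=0
    for nm,p,z in(('lip TL',(105,185),71.5),('lip TR',(218,185),71.5),('lip BL',(103,275),71.5),('lip BR',(217,275),71.5),('gapL',(145,275),71.5),('gapR',(180,275),71.5),('entry BL floor',(113,384),58),('entry BR',(226,384),58),('scrL',(120,196),71.5),('scrR',(200,196),71.5)):
        print(nm,onz('top',p[0]/4+125-.4,p[1]/4+160-.4,z).round(1))
E
python3 m2.py
```

```text
deck [[136.3000030517578, 165.5], [243.8000030517578, 165.5], [241.89999389648438, 304.5], [130.5, 304.5]] [[708.4, 243.3, 45.0], [704.6, 42.3, 45.0], [444.7, 46.8, 45.0], [449.8, 246.6, 45.0]] c [576.9 144.8  45. ]
[np.float64(201.1), np.float64(259.9), np.float64(199.8), np.float64(258.6)] [np.float64(-91.1), np.float64(179.0), np.float64(88.5), np.float64(-0.7)]
head [[407.70001220703125, 276.20001220703125], [428.79998779296875, 271.20001220703125], [436.29998779296875, 298.79998779296875], [414.79998779296875, 303.70001220703125]] [[487.5, -253.8, 60.0], [495.5, -292.6, 60.0], [445.6, -303.3, 60.0], [438.0, -264.0, 60.0]] c [ 466.7 -278.4   60. ]
[np.float64(39.6), np.float64(51.1), np.float64(40.0), np.float64(50.5)] [np.float64(-78.2), np.float64(-168.0), np.float64(100.9), np.float64(11.6)]
lip TL [624.5 205.8  71.5]
lip TR [623.4 155.3  71.5]
lip BL [583.4 205.7  71.5]
lip BR [582.3 155.2  71.5]
gapL [583.  187.1  71.5]
gapR [582.7 171.6  71.5]
entry BL floor [535.9 204.5  58. ]
entry BR [534.7 154.   58. ]
scrL [619.3 199.   71.5]
scrR [618.5 163.3  71.5]
```

```bash
cat > go.py <<'E'
from h import *
from scipy.spatial.transform import Rotation as Ro
def st():
    o=bot.get_obs();w=o['ee_rot'];R=Ro.from_quat([w[1],w[2],w[3],w[0]]).as_matrix();return o,R
def plan(x,y,z,yaw=None):
    """yaw: desired world direction (deg) of jaw axis (mod 180)"""
    o,R=st();d=R.T@(np.array([x,y,z])-o['eef_pos'])/10
    print('t',round(o['time_s'],2),'pos',o['eef_pos'].round(1),'F',o['wrist_force'].round(1),'w',round(o['width'],1),'jaw',np.degrees(np.arctan2(R[1,2],R[0,2])).round(1),'y',R[:,1].round(3))
    print('delta cm',d.round(2))
    if yaw is not None:
        j=np.degrees(np.arctan2(R[1,2],R[0,2]));e=(yaw-j+90)%180-90
        print('twist',round(-e*np.sign(R[2,1])*-1 if False else e*np.sign(R[2,1]),1))
E
python3 - <<'E'
from go import *
o,R=st();print(R.round(3),bot.finger_overhang,o['qpos'])
plan(430,150,250,101.7);plan(466.7,-278.4,150,101.7)
E
```

```text
[[ 0.907 -0.001  0.421]
 [-0.421 -0.002  0.907]
 [-0.    -1.    -0.002]] 22.0 [-0.87279733  0.50178154 -0.42677335  1.5513112   0.22080217  1.13830424
 -0.21029226]
t 0.1 pos [273.6 589.  252.4] F [ 0.   0.2 -0.6] w 85.3 jaw 65.1 y [-0.001 -0.002 -1.   ]
delta cm [ 32.67   0.29 -33.23]
twist -36.6
t 0.1 pos [273.6 589.  252.4] F [ 0.   0.2 -0.6] w 85.3 jaw 65.1 y [-0.001 -0.002 -1.   ]
delta cm [ 54.05  10.36 -70.52]
twist -36.6
```

Emit:
servo_tool(
  delta_pos=[
    [33,0,-33],
    [33,0,-33],
    [33,0,-33],
    [33,0,-33],
    [33,0,-33],
    [33,0,-33],
    [33,0,-33],
    [33,0,-33],
    [33,0,-33],
    [33,0,-33],
  ],
  twist=[-37,-37,-37,-37,-37,-37,-37,-37,-37,-37],
  fingers=[0.5,0.5,0.5,0.5,0.5,0.5,0.5,0.5,0.5,0.5],
)

```text
time_s: 1.1
eef_pos: [434.9, 145.4, 252.6]
ee_rot: [-0.702, 0.705, 0.072, -0.073]
wrist_force: [0.4, 0.9, -0.8]
width: 64.3
```

```bash
python3 - <<'E'
from go import *
plan(466.7,-278.4,150,101.7);print(st()[0]['qpos'].round(2))
E
```

```text
t 1.1 pos [434.9 145.4 252.6] F [ 0.4  0.9 -0.8] w 64.3 jaw 101.7 y [-0.001 -0.004 -1.   ]
delta cm [ -5.49  10.42 -42.1 ]
twist 0.0
[-0.03  0.15 -0.38  2.01  0.07  1.    1.33]
```

Emit:
servo_tool(
  delta_pos=[
    [-5.5,0,-42],
    [-5.5,0,-42],
    [-5.5,0,-42],
    [-5.5,0,-42],
    [-5.5,0,-42],
    [-5.5,0,-42],
    [-5.5,0,-42],
    [-5.5,8,-42],
    [-5.5,8,-42],
    [-5.5,8,-42],
  ],
  twist=[0,0,0,0,0,0,0,0,0,0],
  fingers=[0.5,0.5,0.5,0.5,0.5,0.5,0.5,0.5,0.5,0.5],
)

```text
time_s: 2.1
eef_pos: [462.9, -280.9, 170.0]
ee_rot: [-0.703, 0.704, 0.068, -0.073]
wrist_force: [-1.5, 0.0, -0.0]
width: 64.2
```

```bash
python3 - <<'E'
from go import *
plan(466.7,-278.4,44,101.7);print(st()[0]['qpos'].round(2))
snap('scene','s1')
E
```

```text
t 2.1 pos [ 462.9 -280.9  170. ] F [-1.5  0.  -0. ] w 64.2 jaw 101.4 y [-0.007 -0.003 -1.   ]
delta cm [ 0.52 12.6   0.18]
twist -0.3
[ 0.52  0.38 -0.04  1.91  0.03  0.86  2.24]
```

View pics/s1.png

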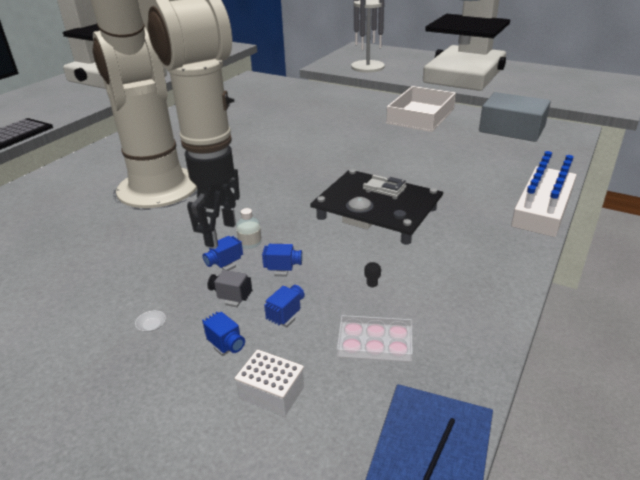

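Emit:
servo_tool(
  delta_pos=[
    [0.5,4,0.2],
    [0.5,7,0.2],
    [0.5,7,0.2],
    [0.5,7,0.2],
  ],
  twist=[0,0,0,0],
  fingers=[0.5,0.5,0.5,0.5],
  squeeze=80,
)

```text
time_s: 2.55
eef_pos: [467.8, -276.1, 100.9]
ee_rot: [-0.703, 0.704, 0.068, -0.074]
wrist_force: [0.5, 0.2, 0.1]
width: 63.9
```

```bash
python3 - <<'E'
from go import *
plan(466.7,-278.4,44,101.7);print(proj('scene',(466,-278,80)))
a=snap('scene','s2');b=snap('top','t2')
f=lambda im,x,y,w,h,k:cv2.resize(im[y:y+h,x:x+w,::-1],None,fx=k,fy=k,interpolation=cv2.INTER_CUBIC)
cv2.imwrite('pics/c4.png',np.hstack([f(a,170,210,130,130,3),f(b,355,225,130,130,3)]))
E
```

```text
t 2.55 pos [ 467.8 -276.1  100.9] F [0.5 0.2 0.1] w 63.9 jaw 101.5 y [-0.007 -0.001 -1.   ]
delta cm [-0.11  5.69 -0.2 ]
twist -0.2
[228.43551991 268.61253504]
```

View pics/c4.png

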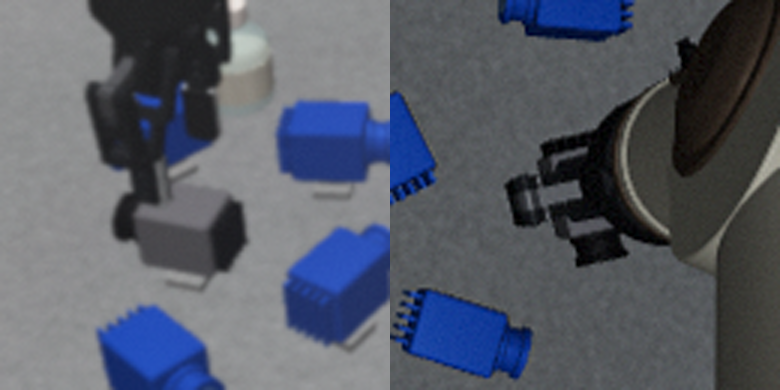

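```bash
python3 - <<'E'
from go import *
for p in [(474.2,-307.5,79),(461.4,-244.7,79),(467.8,-276.1,79),(466.7,-278.4,60)]: print(p,proj('scene',p).round(1),((proj('scene',p)-[170,210])*3).round(),((proj('top',p)-[355,225])*3+[390,0]).round())
E
```

```text
(474.2, -307.5, 79) [222.1 279.1] [156. 207.] [647. 172.]
(461.4, -244.7, 79) [237.3 258.9] [202. 147.] [542. 196.]
(467.8, -276.1, 79) [229.9 268.8] [180. 176.] [594. 184.]
(466.7, -278.4, 60) [229.9 277.2] [180. 202.] [591. 187.]
```

Emit:
servo_tool(
  delta_pos=[
    [-0.1,2,-0.2],
    [-0.1,4,-0.2],
    [-0.1,5.7,-0.2],
    [-0.1,5.7,-0.2],
    [-0.1,5.7,-0.2],
  ],
  twist=[0,0,0,0,0],
  fingers=[0.5,0.5,0.5,0.5,0.5],
)

```text
time_s: 3.15
eef_pos: [469.2, -280.1, 47.0]
ee_rot: [-0.702, 0.705, 0.07, -0.072]
wrist_force: [0.8, 0.7, 0.4]
width: 64.0
```

Emit:
servo_tool(
  delta_pos=[
    [0,0,0],
    [0,0,0],
    [0,0,0],
    [0,0,0],
    [0,0,0],
    [0,0,0],
    [0,0,0],
    [0,0,0],
  ],
  twist=[0,0,0,0,0,0,0,0],
  fingers=[0.2,0,-0.2,-0.4,-1,-1,-1,-1],
  squeeze=80,
)

```text
time_s: 3.95
eef_pos: [470.5, -279.9, 48.7]
ee_rot: [-0.702, 0.705, 0.071, -0.071]
wrist_force: [-0.4, 3.0, 8.7]
width: 39.5
```

```bash
python3 - <<'E'
from go import *
plan(466.7,-278.4,44,101.7)
a=snap('scene','s3')
cv2.imwrite('pics/c5.png',cv2.resize(a[210:340,170:300,::-1],None,fx=4,fy=4,interpolation=cv2.INTER_CUBIC))
E
```

```text
t 3.95 pos [ 470.5 -279.9   48.7] F [-0.4  3.   8.7] w 39.5 jaw 101.5 y [ 0.    -0.005 -1.   ]
delta cm [-0.34  0.47  0.23]
twist -0.2
```

View pics/c5.png

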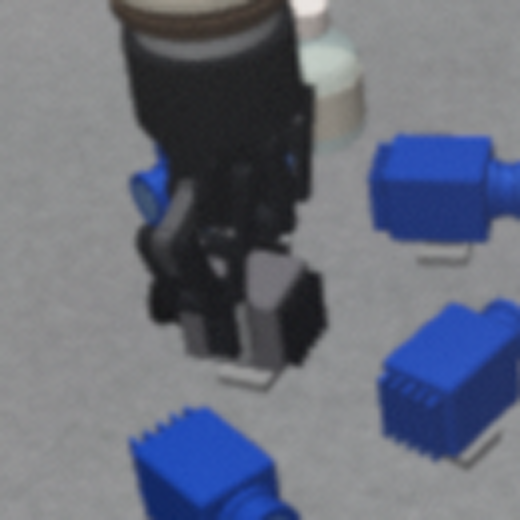

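Emit:
servo_tool(
  delta_pos=[
    [0,-0.5,0],
    [0,-2,0],
    [0,-5,0],
    [0,-9,0],
    [0,-13,0],
    [0,-17,0],
    [0,-17,0],
    [0,-17,0],
  ],
  twist=[0,0,0,0,0,0,0,0],
  fingers=[-1,-1,-1,-1,-1,-1,-1,-1],
)

```text
time_s: 4.8
eef_pos: [470.7, -279.4, 220.3]
ee_rot: [-0.701, 0.706, 0.072, -0.07]
wrist_force: [-1.2, 0.3, -3.9]
width: 39.0
```

```bash
python3 - <<'E'
from go import *
plan(554.6,180,220,89)
E
```

```text
t 4.8 pos [ 470.7 -279.4  220.3] F [-1.2  0.3 -3.9] w 39.0 jaw 101.5 y [ 0.003 -0.006 -1.   ]
delta cm [17.4  -0.24 43.34]
twist 12.5
```

Emit:
servo_tool(
  delta_pos=[
    [16,0,43],
    [16,0,43],
    [16,0,43],
    [16,0,43],
    [16,0,43],
    [16,0,43],
    [16,0,43],
    [16,0,43],
    [16,0,43],
    [16,0,43],
  ],
  twist=[2,4,6,8,10,12.5,12.5,12.5,12.5,12.5],
  fingers=[-1,-1,-1,-1,-1,-1,-1,-1,-1,-1],
)

```text
time_s: 5.8
eef_pos: [539.5, 182.2, 215.8]
ee_rot: [-0.706, 0.708, -0.003, 0.002]
wrist_force: [-1.4, -0.5, -3.3]
width: 38.7
```

Emit:
servo_tool(
  delta_pos=[
    [0,0,0],
    [0,0,0],
    [0,0,0],
  ],
  twist=[0,0,0],
  fingers=[-1,-1,-1],
)

```text
time_s: 6.1
eef_pos: [538.9, 180.0, 214.7]
ee_rot: [-0.706, 0.708, -0.004, 0.002]
wrist_force: [-0.3, -0.6, -2.8]
width: 38.8
```

```bash
python3 - <<'E'
from go import *
a=snap('scene','s4');b=snap('top','t4')
plan(554.6,180,140,89);print(bot.get_obs()['wrist_force'])
f=lambda im,x,y,w,h,k:cv2.resize(im[y:y+h,x:x+w,::-1],None,fx=k,fy=k,interpolation=cv2.INTER_CUBIC)
p=bot.get_obs()['eef_pos'];u=proj('scene',p).astype(int);print(u)
cv2.imwrite('pics/c6.png',f(a,u[0]-60,u[1]-50,120,120,5));print(proj('top',p))
cv2.imwrite('pics/c7.png',f(b,100,150,160,160,3))
E
```

```text
t 6.2 pos [539.5 179.9 215.4] F [-0.1 -0.3 -3.1] w 38.9 jaw 89.4 y [-0.001 -0.003 -1.   ]
delta cm [1.51 7.54 0.05]
twist 0.4
[-0.14436165 -0.28401704 -3.07906981]
[370 121]
[135.74587541 240.67887784]
```

View pics/c6.png

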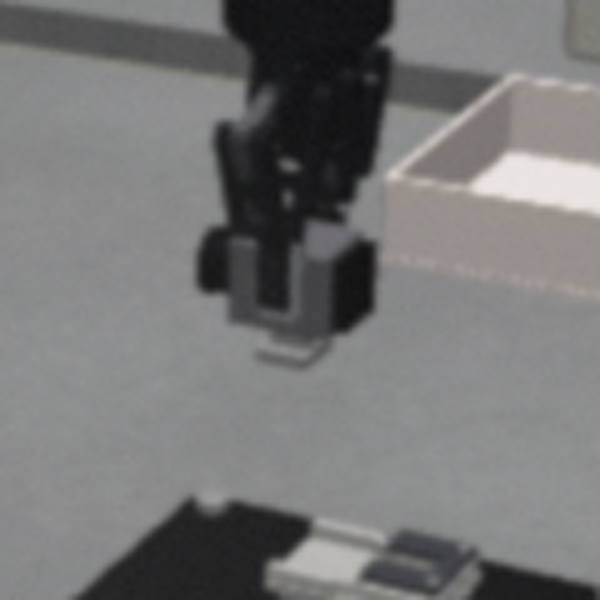

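View pics/c7.png

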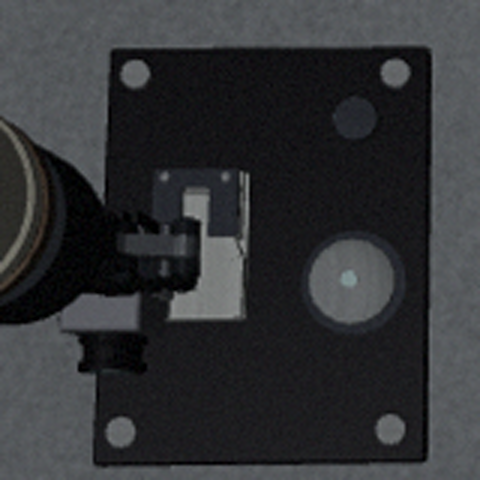

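```bash
python3 - <<'E'
from go import *
for nm,p in (('nearR',(301,365)),('nearL',(257,356)),('farR',(329,347))):
  for z in (163,167): print(nm,z,onz('scene',p[0]/5+310-.4,p[1]/5+71-.4,z).round(1))
# lens barrel in top: bottom edge y 372 , x 80..147 crop/3+(100,150)
for x,y in((80,372),(147,372),(113,372),(142,331),(70,331)): print(onz('top',x/3+100-.3,y/3+150-.3,215.4-48.7+39+ (21 if y==331 else 0)).round(1))
for q in [(-13,-15),(13,-15),(13,15)]: print(proj('scene',(536+q[0],180+q[1],166.7)).round(1),((proj('scene',(536+q[0],180+q[1],166.7))-[310,71])*5).round())
E
```

```text
nearR 163 [541.2 177.1 163. ]
nearR 167 [544.9 169.1 167. ]
nearL 163 [518.3 177.1 163. ]
nearL 167 [522.1 169.1 167. ]
farR 163 [544.4 201.3 163. ]
farR 167 [548.1 193.1 167. ]
[491.9 195.8 205.7]
[491.1 163.  205.7]
[491.5 179.7 205.7]
[509.1 159.  226.7]
[510.  193.4 226.7]
[360.6 142.6] [253. 358.]
[370.7 144.7] [303. 369.]
[376.1 139.9] [330. 344.]
```

Emit:
servo_tool(
  delta_pos=[
    [1.9,2,0],
    [1.9,5,0],
    [1.9,8,0],
    [1.9,9.5,0],
    [1.9,9.5,0],
    [1.9,9.5,0],
    [1.9,9.5,0],
  ],
  twist=[0.5,0.5,0.5,0.5,0.5,0.5,0.5],
  fingers=[-1,-1,-1,-1,-1,-1,-1],
)

```text
time_s: 6.9
eef_pos: [559.8, 179.8, 122.2]
ee_rot: [-0.706, 0.708, -0.006, 0.007]
wrist_force: [0.0, 0.4, -3.5]
width: 38.9
```

```bash
python3 - <<'E'
from go import *
plan(558.5,180,106.7,89)
a=snap('scene','s5');plan(558.5,180,106.7,89)
cv2.imwrite('pics/c8.png',cv2.resize(a[110:230,300:450,::-1],None,fx=5,fy=5,interpolation=cv2.INTER_CUBIC))
E
```

```text
t 6.9 pos [559.8 179.8 122.2] F [ 0.   0.4 -3.5] w 38.9 jaw 88.9 y [ 0.002 -0.002 -1.   ]
delta cm [-0.13  1.55  0.03]
twist -0.1
t 6.95 pos [559.7 179.8 122.2] F [-1.1  0.2 -2.6] w 38.8 jaw 88.9 y [ 0.002 -0.002 -1.   ]
delta cm [-0.12  1.55  0.02]
twist -0.1
```

View pics/c8.png

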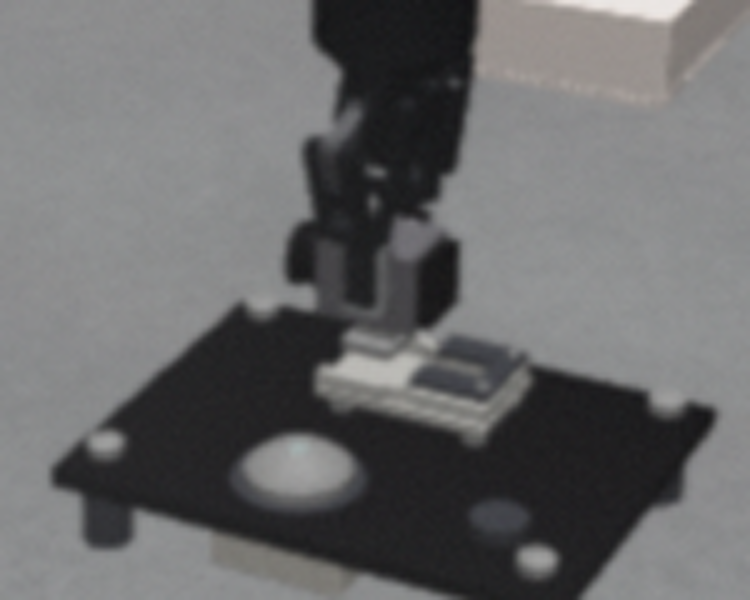

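Foot is above the entry, as intended. I'll lower until there is light contact.

Emit:
servo_tool(
  delta_pos=[
    [-0.2,0.8,0],
    [-0.2,1.2,0],
    [-0.2,1.3,0],
    [-0.2,1.3,0],
  ],
  twist=[0,0,0,0],
  fingers=[-1,-1,-1,-1],
)

```text
time_s: 7.35
eef_pos: [557.4, 179.8, 108.9]
ee_rot: [-0.706, 0.708, -0.006, 0.007]
wrist_force: [-0.1, 0.7, -2.5]
width: 39.0
```

Emit:
servo_tool(
  delta_pos=[
    [0,0.1,0],
    [0,0.15,0],
    [0,0.2,0],
  ],
  twist=[0,0,0],
  fingers=[-1,-1,-1],
)

```text
time_s: 7.65
eef_pos: [557.5, 179.8, 106.9]
ee_rot: [-0.706, 0.708, -0.006, 0.007]
wrist_force: [0.5, -0.4, -2.6]
width: 39.2
```

Emit:
servo_tool(
  delta_pos=[
    [0,0.05,0],
    [0,0.1,0],
    [0,0.1,0],
  ],
  twist=[0,0,0],
  fingers=[-1,-1,-1],
)

```text
time_s: 7.95
eef_pos: [557.6, 179.8, 106.7]
ee_rot: [-0.706, 0.708, -0.006, 0.007]
wrist_force: [-2.4, -1.5, 4.8]
width: 38.7
```

Emit:
servo_tool(
  delta_pos=[
    [0,0.05,0],
    [0,0.1,0],
    [0,0.1,0],
  ],
  twist=[0,0,0],
  fingers=[-1,-1,-1],
)

```text
time_s: 8.25
eef_pos: [557.7, 179.8, 106.6]
ee_rot: [-0.706, 0.708, -0.006, 0.007]
wrist_force: [-3.8, -1.3, 9.5]
width: 38.9
```

Emit:
servo_tool(
  delta_pos=[
    [0,-0.08,0],
    [0.5,-0.08,0],
    [1,-0.08,0],
    [1.5,-0.08,0],
    [2,-0.08,0],
    [2,-0.08,0],
  ],
  twist=[0,0,0,0,0,0],
  fingers=[-1,-1,-1,-1,-1,-1],
)

```text
time_s: 8.85
eef_pos: [578.7, 179.8, 107.3]
ee_rot: [-0.706, 0.708, -0.006, 0.008]
wrist_force: [-0.2, 2.1, -2.8]
width: 38.5
```

```bash
python3 - <<'E'
from go import *
plan(601.5,179.3,107.5,89)
E
```

```text
t 8.85 pos [578.7 179.8 107.3] F [-0.2  2.1 -2.8] w 38.5 jaw 88.9 y [ 0.003 -0.002 -1.   ]
delta cm [ 2.28 -0.02 -0.  ]
twist -0.1
```

Emit:
servo_tool(
  delta_pos=[
    [0.4,0,0],
    [0.8,0,0],
    [1.2,0,0],
    [1.6,0,0],
    [1.8,0,0],
    [1.8,0,0],
  ],
  twist=[0,0,0,0,0,0],
  fingers=[-1,-1,-1,-1,-1,-1],
)

```text
time_s: 9.45
eef_pos: [597.3, 179.4, 107.4]
ee_rot: [-0.706, 0.708, -0.006, 0.008]
wrist_force: [0.1, 1.1, -3.0]
width: 38.7
```

Emit:
servo_tool(
  delta_pos=[
    [0.2,0,0],
    [0.4,0,0],
    [0.4,0,0],
  ],
  twist=[0,0,0],
  fingers=[-1,-1,-1],
)

```text
time_s: 9.75
eef_pos: [601.7, 179.0, 107.5]
ee_rot: [-0.706, 0.708, -0.006, 0.008]
wrist_force: [0.2, -0.3, -2.9]
width: 38.9
```

Emit:
servo_tool(
  delta_pos=[
    [0.1,0,0],
    [0.15,0,0],
    [0.15,0,0],
  ],
  twist=[0,0,0],
  fingers=[-1,-1,-1],
)

```text
time_s: 10.05
eef_pos: [602.1, 179.0, 107.2]
ee_rot: [-0.706, 0.708, -0.006, 0.007]
wrist_force: [-4.2, 0.7, -0.7]
width: 38.9
```

Emit:
servo_tool(
  delta_pos=[
    [0.1,0,0],
    [0.1,0,0],
    [0.1,0,0],
  ],
  twist=[0,0,0],
  fingers=[-1,-1,-1],
)

```text
time_s: 10.35
eef_pos: [602.1, 179.0, 106.9]
ee_rot: [-0.706, 0.708, -0.007, 0.007]
wrist_force: [-5.1, -0.4, -0.7]
width: 39.4
```

Emit:
servo_tool(
  delta_pos=[
    [0.15,0,0],
    [0.2,0,0],
    [0.2,0,0],
  ],
  twist=[0,0,0],
  fingers=[-1,-1,-1],
)

```text
time_s: 10.65
eef_pos: [602.4, 179.1, 106.8]
ee_rot: [-0.706, 0.708, -0.008, 0.005]
wrist_force: [-7.8, -0.2, 3.1]
width: 39.0
```

```bash
python3 - <<'E'
from go import *
a=snap('scene','s6');b=snap('top','t6');plan(601.5,179.3,107.5,89)
f=lambda im,x,y,w,h,k:cv2.resize(im[y:y+h,x:x+w,::-1],None,fx=k,fy=k,interpolation=cv2.INTER_CUBIC)
cv2.imwrite('pics/c9.png',np.hstack([f(a,335,120,100,100,4),f(b,110,180,100,100,4)]))
E
```

```text
t 10.75 pos [602.4 179.  106.7] F [-6.7 -0.7  3.4] w 38.8 jaw 88.9 y [-0.004 -0.004 -1.   ]
delta cm [-0.09 -0.08  0.02]
twist -0.1
```

View pics/c9.png

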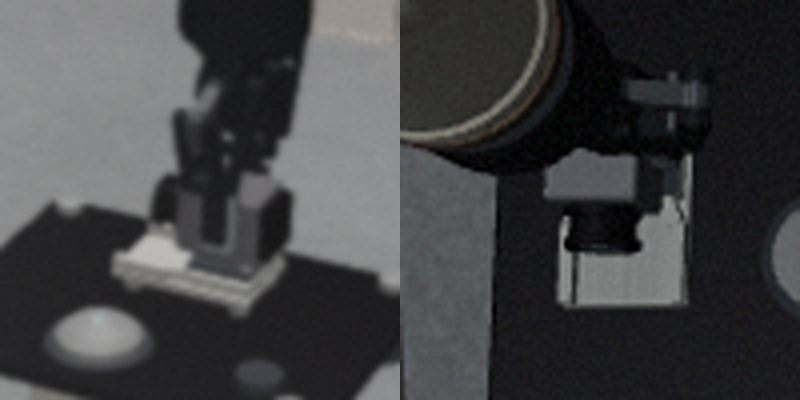

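Emit:
servo_tool(
  delta_pos=[
    [-0.03,0,0],
    [-0.03,-0.05,0],
    [-0.03,-0.1,0],
    [-0.03,-0.15,0],
    [-0.03,-0.2,0],
    [-0.03,-0.2,0],
  ],
  twist=[0,0,0,0,0,0],
  fingers=[-1,-1,-1,-1,-1,-1],
)

```text
time_s: 11.35
eef_pos: [602.2, 179.0, 108.8]
ee_rot: [-0.706, 0.708, -0.008, 0.005]
wrist_force: [-1.5, 0.6, -4.5]
width: 39.1
```

```bash
python3 - <<'E'
from go import *
print(onz('top',160,242.6,97)); plan(602,179,109,89)
E
```

```text
[553.49293202 180.35344477  97.        ]
t 11.35 pos [602.2 179.  108.8] F [-1.5  0.6 -4.5] w 39.1 jaw 88.9 y [-0.003 -0.004 -1.   ]
delta cm [-0.02 -0.02 -0.  ]
twist -0.1
```

Emit:
servo_tool(
  delta_pos=[
    [0,-0.03,0],
    [0,-0.06,0],
    [0,-0.06,0],
  ],
  twist=[0,0,0],
  fingers=[-1,-1,-1],
)

```text
time_s: 11.65
eef_pos: [602.2, 179.1, 109.4]
ee_rot: [-0.706, 0.708, -0.008, 0.005]
wrist_force: [-1.6, 0.2, -3.6]
width: 38.9
```

Emit:
servo_tool(
  delta_pos=[
    [0,-0.03,0],
    [0,-0.06,0],
    [0,-0.06,0],
  ],
  twist=[0,0,0],
  fingers=[-1,-1,-1],
)

```text
time_s: 11.95
eef_pos: [602.2, 179.0, 110.1]
ee_rot: [-0.706, 0.708, -0.008, 0.006]
wrist_force: [-1.7, 0.3, -4.7]
width: 38.8
```

Emit:
servo_tool(
  delta_pos=[
    [0,-0.03,0],
    [0,-0.06,0],
    [0,-0.06,0],
  ],
  twist=[0,0,0],
  fingers=[-1,-1,-1],
)

```text
time_s: 12.25
eef_pos: [602.3, 179.0, 110.7]
ee_rot: [-0.706, 0.708, -0.008, 0.006]
wrist_force: [-1.3, 1.8, -4.1]
width: 38.8
```

Emit:
servo_tool(
  delta_pos=[
    [0,-0.03,0],
    [0,-0.06,0],
    [0,-0.06,0],
  ],
  twist=[0,0,0],
  fingers=[-1,-1,-1],
)

```text
time_s: 12.55
eef_pos: [602.2, 179.0, 111.3]
ee_rot: [-0.706, 0.708, -0.008, 0.005]
wrist_force: [-2.5, 0.9, -3.4]
width: 38.8
```

Emit:
servo_tool(
  delta_pos=[
    [0,-0.03,0],
    [0,-0.06,0],
    [0,-0.06,0],
  ],
  twist=[0,0,0],
  fingers=[-1,-1,-1],
)

```text
time_s: 12.85
eef_pos: [602.2, 179.0, 111.8]
ee_rot: [-0.706, 0.708, -0.008, 0.005]
wrist_force: [-1.1, 1.9, -6.4]
width: 38.8
```

Emit:
servo_tool(
  delta_pos=[
    [0,-0.04,0],
    [0,-0.08,0],
    [0,-0.08,0],
  ],
  twist=[0,0,0],
  fingers=[-1,-1,-1],
)

```text
time_s: 13.15
eef_pos: [602.2, 179.0, 112.3]
ee_rot: [-0.706, 0.708, -0.008, 0.005]
wrist_force: [-0.8, 1.6, -8.7]
width: 38.9
```

Emit:
servo_tool(
  delta_pos=[
    [0,-0.04,0],
    [0,-0.09,0],
    [0,-0.09,0],
  ],
  twist=[0,0,0],
  fingers=[-1,-1,-1],
)

```text
time_s: 13.45
eef_pos: [602.2, 179.0, 112.9]
ee_rot: [-0.706, 0.708, -0.008, 0.005]
wrist_force: [1.2, 2.3, -11.1]
width: 39.0
```

Emit:
servo_tool(
  delta_pos=[
    [0,-0.05,0],
    [0,-0.1,0],
    [0,-0.1,0],
    [0,-0.1,0],
  ],
  twist=[0,0,0,0],
  fingers=[-1,-1,-1,-1],
)

```text
time_s: 13.85
eef_pos: [602.1, 179.0, 113.5]
ee_rot: [-0.706, 0.708, -0.008, 0.005]
wrist_force: [1.4, 1.5, -16.3]
width: 38.7
```

Emit:
servo_tool(
  delta_pos=[
    [0,-0.04,0],
    [0,-0.04,0],
    [0,-0.04,0],
    [0,-0.04,0],
    [0,-0.04,0],
  ],
  twist=[0,0,0,0,0],
  fingers=[-1,-1,-1,-1,-1],
)

```text
time_s: 14.35
eef_pos: [602.1, 179.0, 113.8]
ee_rot: [-0.706, 0.708, -0.008, 0.005]
wrist_force: [2.2, 2.5, -17.3]
width: 39.0
```

Emit:
servo_tool(
  delta_pos=[
    [0,0.02,0],
    [0,0.02,0],
    [0,0.02,0],
    [0,0.02,0],
    [0,0.02,0],
  ],
  twist=[0,0,0,0,0],
  fingers=[-1,-1,-1,-1,-1],
)

```text
time_s: 14.85
eef_pos: [602.1, 179.0, 113.6]
ee_rot: [-0.706, 0.708, -0.008, 0.005]
wrist_force: [1.5, 1.9, -15.4]
width: 39.3
```

Emit:
servo_tool(
  delta_pos=[
    [0,0,0],
    [0,0,0],
    [0,0,0],
    [0,0,0],
    [0,0,0],
  ],
  twist=[0,0,0,0,0],
  fingers=[-1,-1,-1,-1,-1],
)

```text
time_s: 15.35
eef_pos: [602.1, 179.0, 113.6]
ee_rot: [-0.706, 0.708, -0.008, 0.005]
wrist_force: [1.2, 1.4, -16.7]
width: 39.3
```

```bash
python3 - <<'E'
from go import *
for i in range(3):
    snap('scene' ,'s7');plan(602,179,107,89)
E
```

```text
t 15.4 pos [602.1 179.  113.7] F [  2.8   2.1 -15. ] w 38.9 jaw 88.9 y [-0.004 -0.004 -1.   ]
delta cm [-0.01  0.67  0.  ]
twist -0.1
t 15.45 pos [602.1 179.  113.7] F [  2.1   0.4 -15.4] w 38.8 jaw 88.9 y [-0.004 -0.004 -1.   ]
delta cm [-0.01  0.67  0.  ]
twist -0.1
t 15.5 pos [602.1 179.  113.6] F [  1.5   2.  -16.3] w 38.9 jaw 88.9 y [-0.004 -0.004 -1.   ]
delta cm [-0.01  0.66  0.  ]
twist -0.1
```

Emit:
servo_tool(
  delta_pos=[
    [0,0,0],
    [0,0,0],
    [0,0,0],
    [0,0,0],
    [0,0,0],
    [0,0,0],
    [0,0,0],
  ],
  twist=[0,0,0,0,0,0,0],
  fingers=[-1,-1,-1,-1,-1,-1,-1],
)

```text
time_s: 16.2
eef_pos: [602.1, 179.0, 113.7]
ee_rot: [-0.706, 0.708, -0.008, 0.005]
wrist_force: [2.3, 1.9, -15.2]
width: 39.3
```

Emit:
servo_tool(
  delta_pos=[
    [0,0.05,0],
    [0,0.1,0],
    [0,0.15,0],
    [0,0.2,0],
    [0,0.25,0],
    [0,0.3,0],
    [0,0.4,0],
    [0,0.5,0],
    [0,0.55,0],
    [0,0.6,0],
  ],
  twist=[0,0,0,0,0,0,0,0,0,0],
  fingers=[-1,-1,-1,-1,-1,-1,-1,-1,-1,-1],
)

```text
time_s: 17.2
eef_pos: [602.2, 179.0, 107.9]
ee_rot: [-0.706, 0.708, -0.008, 0.005]
wrist_force: [-2.9, 0.8, -2.4]
width: 38.9
```

Still held, no slip. Now I'll lower to the floor, press against the stop and check.

Emit:
servo_tool(
  delta_pos=[
    [0.05,0.05,0],
    [0.1,0.1,0],
    [0.1,0.13,0],
    [0.1,0.13,0],
  ],
  twist=[0,0,0,0],
  fingers=[-1,-1,-1,-1],
)

```text
time_s: 17.6
eef_pos: [602.4, 179.1, 106.8]
ee_rot: [-0.706, 0.708, -0.008, 0.005]
wrist_force: [-7.4, -0.3, 2.8]
width: 38.8
```

Emit:
servo_tool(
  delta_pos=[
    [0.05,0.03,0],
    [0.05,0.03,0],
    [0.05,0.03,0],
  ],
  twist=[0,0,0],
  fingers=[-1,-1,-1],
)

```text
time_s: 17.9
eef_pos: [602.4, 179.1, 106.8]
ee_rot: [-0.706, 0.709, -0.009, 0.004]
wrist_force: [-4.9, -0.8, 2.4]
width: 38.7
```

Emit:
servo_tool(
  delta_pos=[
    [0,0,0],
    [0,0,0],
    [0,0,0],
    [0,0,0],
    [0,0,0],
    [0,0,0],
    [0,0,0],
    [0,0,0],
  ],
  twist=[0,0,0,0,0,0,0,0],
  fingers=[-1,-1,0,0.1,0.3,0.5,0.5,0.5],
)

```text
time_s: 18.7
eef_pos: [602.6, 179.0, 106.9]
ee_rot: [-0.706, 0.709, -0.009, 0.005]
wrist_force: [-0.4, 0.4, 1.9]
width: 64.0
```

```bash
python3 - <<'E'
from go import *
plan(602,179,107,89)
a=snap('scene','s8');b=snap('top','t8')
f=lambda im,x,y,w,h,k:cv2.resize(im[y:y+h,x:x+w,::-1],None,fx=k,fy=k,interpolation=cv2.INTER_CUBIC)
cv2.imwrite('pics/c10.png',np.hstack([f(a,335,120,100,100,4),f(b,110,180,100,100,4)]))
E
```

```text
t 18.7 pos [602.6 179.  106.9] F [-0.4  0.4  1.9] w 64.0 jaw 88.9 y [-0.006 -0.004 -1.   ]
delta cm [-0.06 -0.01 -0.  ]
twist -0.1
```

View pics/c10.png

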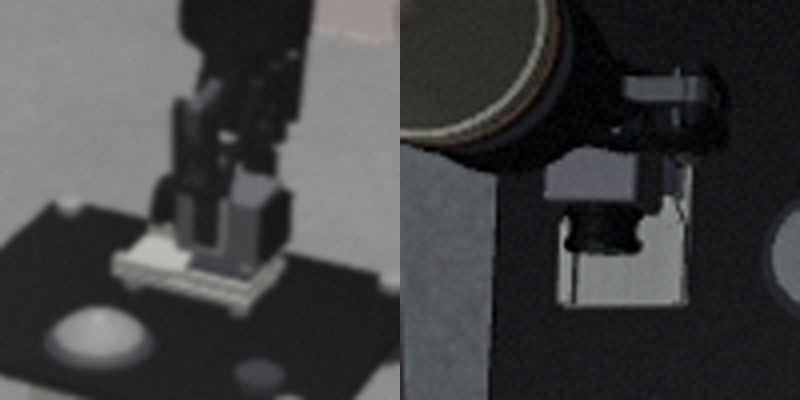

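Emit:
servo_tool(
  delta_pos=[
    [0,-1,0],
    [0,-3,0],
    [0,-6,0],
    [0,-10,0],
    [0,-14,0],
    [-4,-16,0],
    [-8,-16,0],
    [-12,-16,0],
    [-16,-16,0],
    [-16,-16,0],
  ],
  twist=[0,0,0,0,0,0,0,0,0,0],
  fingers=[0.5,0.5,0.5,0.5,0.5,0.5,0.5,0.5,0.5,0.5],
)

```text
time_s: 19.8
eef_pos: [438.3, 183.1, 268.2]
ee_rot: [-0.705, 0.709, -0.008, 0.002]
wrist_force: [0.1, -0.6, 0.7]
width: 63.9
```

```bash
python3 - <<'E'
from go import *
plan(602,179,107,89)
a=snap('scene','s9');b=snap('top','t9')
f=lambda im,x,y,w,h,k:cv2.resize(im[y:y+h,x:x+w,::-1],None,fx=k,fy=k,interpolation=cv2.INTER_CUBIC)
cv2.imwrite('pics/c11.png',np.hstack([f(a,335,120,100,100,4),f(b,110,180,100,100,4)]))
E
```

```text
t 19.8 pos [438.3 183.1 268.2] F [ 0.1 -0.6  0.7] w 63.9 jaw 89.2 y [-0.008 -0.006 -1.   ]
delta cm [16.5  15.99 -0.07]
twist 0.2
```

View pics/c11.png

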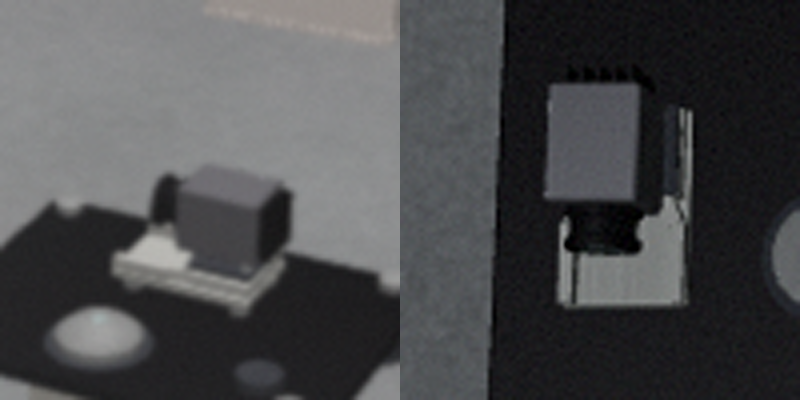

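View pics/s9.png

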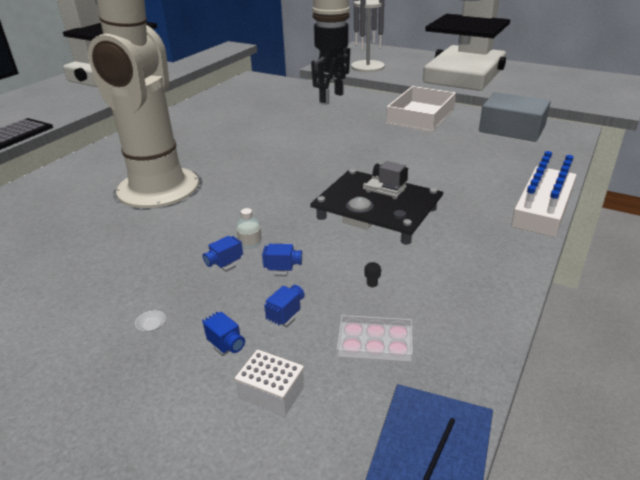

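Before handing in, I'll measure the released head's top face. Its height when home is 118 mm.

```bash
python3 - <<'E'
from m2 import *
g=cv2.cvtColor(cv2.imread('pics/t9.png'),cv2.COLOR_BGR2GRAY)
C=[(x/4+110-.4-100,y/4+180-.4) for x,y in((548,84),(640,84),(637,200),(545,200))]
V,W=quad(g,C,118);print(W.round(1).tolist(),W.mean(0).round(1))
a=cv2.imread('pics/s9.png').astype(int);b=cv2.imread('pics/s0.png').astype(int)
d=(np.abs(a-b).max(2)>45).astype(np.uint8);n,_,s,_=cv2.connectedComponentsWithStats(d)
print(s[(s[:,4]>12)][1:])
E
```

```text
[[623.3, 198.0, 118.0], [622.8, 158.8, 118.0], [572.3, 160.9, 118.0], [573.1, 197.7, 118.0]] [597.9 178.8 118. ]
[[  98    0   38   23  427]
 [ 137    0   35   62 1065]
 [ 314    0   56   49  901]
 [ 313   13   24   10  137]
 [ 101   23   37   11  152]
 [ 311   23   40   81 1886]
 [ 115   32   31   11   80]
 [  92   34    9    8   41]
 [  90   37   34   50  626]
 [ 116   37   46   50  952]
 [ 164   76    5    6   19]
 [ 372  163   36   21  412]
 [ 207  274   46   29  739]]
```

The head's centre is at (597.9, 178.8) against home (597.6, 179.3). Only the arm and the head have changed in the picture.

```bash
python3 -c "
from cell import bot
print(bot.hand_in())"
```

```text
the job is handed in; nothing more can be done
None
```

The grey camera head is fully home in the shoe, with its lens facing the open end. It passed the pull test and has been released, and I handed the job in at about 20 s.

- **Insertion:** I set the foot down at the entry and slid it under the lips until it met the end stop, with up to 8 N of push there.
- **Pull test:** The force read 15–17 N at the wrist for about 2.3 s. Less the head's weight of about 3 N, that is about 12–14 N on the shoe. The highest wrist reading was 17.3 N, though I only sampled it at the end of each move and at a few snapshots. The shoe rose about 2 mm and the head did not slip in the grip.
- **Release:** I lowered the head to the floor, pressed it to the stop again, opened the gripper and backed away.

**Last checks:** The released head's centre measured (597.9, 178.8) mm, against an estimated home of (597.6, 179.3) mm. That is within the camera calibration's accuracy of about 2 mm. Before-and-after pictures from the scene camera show changes only at the arm and the grey head; the blue look-alikes and the other objects did not move. No check failed or disagreed.

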